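Rack the felt polishing wheels by size

TASK

Line the four felt polishing wheels up on the rack in order of size, the smallest on the pad next to the brass spindle and the largest on the pad at the far end of the row. Each wheel lies flat, stem up, in the middle of its own pad, let go and at rest.

Things in the scene. Friction and masses are not known exactly. Their poses are not given: they have to be found in the camera images.
- wheel36_mid (a point): Felt polishing wheel lying flat, 36 mm in diameter and 16 mm thick, cream felt, the smallest of the four. On its top are a steel flange 26 mm across and 3 mm high and then a plain upright steel stem 16 mm across, from 19 mm to 56 mm above the wheel's underside: the place to grip, from above. This point lies on the axis, half-way up, 28 mm above the underside (so the stem runs from 9 mm below to 28 mm above it); z points up along the stem. Loose, under 0.25 kg.
- wheel50_mid (a point): Felt polishing wheel lying flat, 50 mm in diameter and 16 mm thick, cream felt, the second smallest of the four. On its top are a steel flange 26 mm across and 3 mm high and then a plain upright steel stem 16 mm across, from 19 mm to 56 mm above the wheel's underside: the place to grip, from above. This point lies on the axis, half-way up, 28 mm above the underside (so the stem runs from 9 mm below to 28 mm above it); z points up along the stem. Loose, under 0.25 kg.
- wheel64_mid (a point): Felt polishing wheel lying flat, 64 mm in diameter and 16 mm thick, cream felt, the second largest of the four. On its top are a steel flange 26 mm across and 3 mm high and then a plain upright steel stem 16 mm across, from 19 mm to 56 mm above the wheel's underside: the place to grip, from above. This point lies on the axis, half-way up, 28 mm above the underside (so the stem runs from 9 mm below to 28 mm above it); z points up along the stem. Loose, under 0.25 kg.
- wheel78_mid (a point): Felt polishing wheel lying flat, 78 mm in diameter and 16 mm thick, cream felt, the largest of the four. On its top are a steel flange 26 mm across and 3 mm high and then a plain upright steel stem 16 mm across, from 19 mm to 56 mm above the wheel's underside: the place to grip, from above. This point lies on the axis, half-way up, 28 mm above the underside (so the stem runs from 9 mm below to 28 mm above it); z points up along the stem. Loose, under 0.25 kg.
- pad_a: One of four identical round black rubber pads, 84 mm across and 3 mm thick, fixed in a straight row 95 mm apart on the rack's board. Which of the four places in the row it has differs each time. Origin: centre of its underside, on the board's top; its top, where a wheel rests, is 3 mm higher. z up.
- pad_b: One of four identical round black rubber pads, 84 mm across and 3 mm thick, fixed in a straight row 95 mm apart on the rack's board. Which of the four places in the row it has differs each time. Origin: centre of its underside, on the board's top; its top, where a wheel rests, is 3 mm higher. z up.
- pad_c: One of four identical round black rubber pads, 84 mm across and 3 mm thick, fixed in a straight row 95 mm apart on the rack's board. Which of the four places in the row it has differs each time. Origin: centre of its underside, on the board's top; its top, where a wheel rests, is 3 mm higher. z up.
- pad_d: One of four identical round black rubber pads, 84 mm across and 3 mm thick, fixed in a straight row 95 mm apart on the rack's board. Which of the four places in the row it has differs each time. Origin: centre of its underside, on the board's top; its top, where a wheel rests, is 3 mm higher. z up.
- rack: Fixed wooden board lying on the bench, 530 mm long (its y axis), 100 mm wide (x), 15 mm thick, at a slightly different place and angle each time. Origin: centre of its underside, on the bench; z up. The pads' centres lie on its y axis at -142.5, -47.5, 47.5 and 142.5 mm, and their tops are 18 mm above the bench.
- spindle: Tapered brass spindle stub, 50 mm high, on a round dark steel foot 50 mm across, fixed on the board beyond the last pad at one end of the row (228 mm from the board's centre); which end differs each time. At the other end is a low square steel block instead. Origin: centre of its underside; z up.
Not all that is in view belongs to the job. Leave any pink look-alike of the part that bears wheel78_mid alone.

How it is judged:
At the end, for the whole second after the job is handed in: Counting from the spindle's end of the rack, the pads carry the 36, 50, 64 and 78 mm wheels in that order, each within 12 mm of the pad's centre along the row and across it, resting on the pad (height within 5 mm), stem up within 0.1 rad, released and at rest (((y of spindle in the frame of rack above 0 m and y of wheel36_mid in the frame of rack between 0.1305 and 0.1545 m and y of wheel50_mid in the frame of rack between 0.0355 and 0.0595 m and y of wheel64_mid in the frame of rack between -0.0595 and -0.0355 m and y of wheel78_mid in the frame of rack between -0.1545 and -0.1305 m) or (y of spindle in the frame of rack below 0 m and y of wheel36_mid in the frame of rack between -0.1545 and -0.1305 m and y of wheel50_mid in the frame of rack between -0.0595 and -0.0355 m and y of wheel64_mid in the frame of rack between 0.0355 and 0.0595 m and y of wheel78_mid in the frame of rack between 0.1305 and 0.1545 m)) and x of wheel36_mid in the frame of rack between -0.012 and 0.012 m and z of wheel36_mid in the frame of rack between 0.041 and 0.051 m and angle between each of wheel36_mid, wheel50_mid, wheel64_mid, wheel78_mid's own z axis and vertical below 0.1 rad and linear speed of each of wheel36, wheel50, wheel64, wheel78 below 0.02 m/s and x of wheel50_mid in the frame of rack between -0.012 and 0.012 m and z of wheel50_mid in the frame of rack between 0.041 and 0.051 m and x of wheel64_mid in the frame of rack between -0.012 and 0.012 m and z of wheel64_mid in the frame of rack between 0.041 and 0.051 m and x of wheel78_mid in the frame of rack between -0.012 and 0.012 m and z of wheel78_mid in the frame of rack between 0.041 and 0.051 m); the robot touches nothing.
It also fails if it takes over 102 s, if anything falls off the work surface, if the arm or the gripper's body presses on something with over 40 N, if the wrist force passes 120 N, or if a joint passes its speed limit or range.

ROBOT

A 6-joint arm with a two-finger parallel gripper is mounted at the origin on the work surface. World frame = base frame: x ahead of the robot, y to its left, z up, the work surface at z = 0. Lengths are in m, angles in rad, forces in N, time in s.
With the tool pointing down it reaches from about 0.35 to 0.975 m from the base axis. Payload 7.1 kg.
Tool frame: the origin (TCP) lies at the centre of the arm's flange, where the gripper is bolted on; the fingertips stand 182 mm ahead of it and the grasp point (between the pads) lies 163 mm ahead of it; z points along the fingers, y is the line along which they close (so a half turn about z gives the same grasp; the last joint's range is limited). The gripper opens to 88 mm and grips with 3 to 60 N. Pads are 20 mm wide; open, the fingers measure 115 mm over their backs; the gripper's body (75 mm by 178 mm) begins 61 mm behind the grasp point.
Start: joints at [1.168, 0.423, 1.63, -0, 1.089, -0.019], TCP at [0.234, 0.58, 0.405] pointing down, gripper open.
Joint ranges: [-3, 3], [-0.9, 2.11], [0.09, 2.58], [-1.31, 4.45], [0.11, 2.69], [-2.54, 2.54]. Speed limits (rad/s): [2.39, 2.39, 3.01, 3.14, 3.14, 3.14].

INTERFACE

Orientations are given as a rotation vector (axis times angle).
In Python, from bench import telemetry, eyes, env gives the robot as it stands. The module is installed in compiled form; this text tells all that it offers.
- The arm moves only by the shell command python3 -m crank 'ROWS' [FORCE]. ROWS is JSON, a list of rows, each a list of 7 numbers: the turn, a rotation vector about the tool's x, y, z in rad, then the shift along the tool's x, y, z in m, then the finger opening in m, from 0 to 0.0878. A call has exactly 5 rows; each row is the pose to reach, as a shift and turn from the pose commanded when the call began, along the tool's axes at that moment; what a row does not reach only later rows make up. A row lasts 1/10 s, in which the tool goes at most 50 mm and 8.59 degrees, less where a joint would pass 70% of its speed; a pose out of reach is approached as far as the arm can. A call with a gripper value outside its range is refused whole. The fingers move at their own pace and stop on an object; FORCE is the grip in N (left out, the last holds). Time passes only in rows, so rows that repeat a pose let the fingers close, or fill a call up. It gives the time, the measured TCP pose, the force, the opening and the grip force at its end, in the units of the state.
- telemetry.state(): the state, without advancing time (a new reading comes with each control period).
- eyes.read_camera(name): name is "scene" or "top"; returns a dict with "img" (480x640x3 uint8, red, green, blue), "z_map" (480x640 float32, m along the optical axis (not along the pixel's ray), 0 where there is no reading), "intrinsics" (3x3 intrinsics, pixels), "R" (3x3) and "t" (3): a world point X has camera coordinates R X + t. Camera axes: x right, y down, z forward; pixel columns grow to the right and rows downward; lengths in m; the calibration is good to about 2 mm. A picture is of the moment at which its call begins.
- env.job_done(): hands the job in; it is judged then, once.
The state is a dict: "clock": time; "q": joint angles; "qd": joint speeds; "effort": joint torques, N m; "tcp_pos": TCP position; "tool_rot": TCP orientation; "contact_force": force on the tool from outside, world axes, zero at the start; "ft_torque": the same for the moment, N m; "opening": finger opening in m; "grasp_force": force on a finger pad.
Only numpy, scipy, OpenCV 4.12 (cv2) and the standard library are available. Lean on these libraries where they do the work, as an engineer would, in place of code of your own. Each camera call takes 0.05 s, during which the arm holds its last target. There are 200 camera calls.

## Working session

There is one attempt and no reset: what is moved stays moved. The work goes in short steps, Python scripts to look and compute and a shell command to move; the robot and the scene stay as the last step left them, time stands still between calls to the robot, and variables do not carry over. Pictures are saved under pics/ and viewed, at most 14 in all, crops included, and the job is handed in when it is done.

```bash
mkdir -p pics; python3 - <<'E'
from bench import telemetry, eyes, env
import cv2,numpy as np
for n in("scene","top"):
    c=eyes.read_camera(n); cv2.imwrite(f"pics/{n}0.png",c["img"][:,:,::-1]); np.savez(f"{n}0.npz",**c)
    print(n,c["intrinsics"].round(1).tolist(),c["R"].round(3).tolist(),c["t"].round(3).tolist())
print(telemetry.state())
E
```

```text
scene [[595.1, 0.0, 315.0], [0.0, 595.1, 246.7], [0.0, 0.0, 1.0]] [[0.866, 0.5, 0.005], [0.397, -0.681, -0.615], [-0.304, 0.535, -0.788]] [-0.421, -0.164, 1.302]
top [[509.3, 0.0, 324.1], [0.0, 509.3, 239.9], [0.0, 0.0, 1.0]] [[-0.025, -1.0, -0.009], [-0.992, 0.026, -0.12], [0.12, 0.006, -0.993]] [0.009, 0.509, 1.192]
{'clock': 0.1, 'q': array([ 1.16799485e+00,  4.23782574e-01,  1.63060799e+00, -2.06027838e-05,
        1.08857460e+00, -1.90092463e-02]), 'qd': array([ 0.00018132, -0.00079568, -0.00348805, -0.00177668, -0.00046854,
       -0.00170415]), 'effort': array([ 9.49901223e-04, -5.45611060e+01, -2.74325806e+01,  6.45440631e-02,
        1.88633334e-02, -5.63497042e-05]), 'tcp_pos': array([0.23391142, 0.57931117, 0.40397011]), 'tool_rot': array([-5.99099988e-01, -3.08366438e+00,  2.11398045e-03]), 'contact_force': array([ 0.06470325, -0.25256336,  0.34611727]), 'ft_torque': array([-0.01639452,  0.00471567,  0.02448886]), 'grasp_force': 0.0, 'opening': 0.08780196214853694}
```

View pics/top0.png

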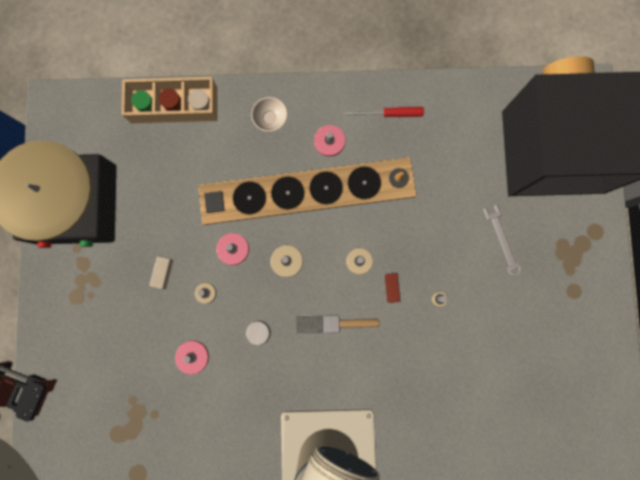

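View pics/scene0.png

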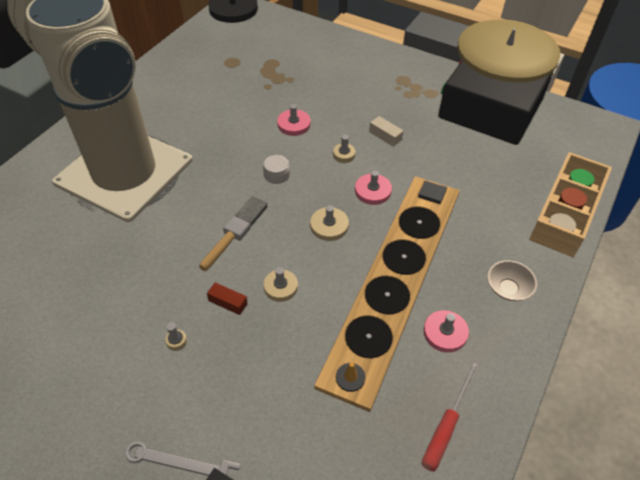

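The top view shows the cream wheels: 78 at (286,261), 64 at (359,261), 50 at (205,293) and 36 at (440,299). The spindle is at the right end (399,177), and the pads run from (249,197) to (364,183). The pink discs are decoys, and the gripper is at far left.

```bash
cat > h.py <<'E'
import numpy as np,cv2
from bench import telemetry,eyes
from scipy.spatial.transform import Rotation as Ro
def ray(c,u,v,z):
    K,R,t=c["intrinsics"],c["R"],c["t"]; o=-R.T@t; d=R.T@np.linalg.solve(K,[u,v,1.]); return o+d*(z-o[2])/d[2]
def blobs(c,mask,z,lo,hi):
    out=[]
    for k in cv2.findContours(mask.astype(np.uint8),cv2.RETR_EXTERNAL,cv2.CHAIN_APPROX_NONE)[0]:
        if cv2.contourArea(k)<60: continue
        p=np.array([ray(c,u,v,z)[:2] for u,v in k[:,0]],np.float32)
        (x,y),r=cv2.minEnclosingCircle(p); a=cv2.contourArea(p)
        if lo<2*r<hi and a>.7*np.pi*r*r: out.append((k[:,0].mean(0).round(),np.round([x,y],4),round(2000*r,1)))
    return out
def go(x,y,z=None,yaw=None):
    "tool-axis shift to put the grasp point at world x,y,z"
    s=telemetry.state(); R=Ro.from_rotvec(s["tool_rot"]).as_matrix(); g=s["tcp_pos"]+.163*R[:,2]
    return (R.T@(np.array([x,y,g[2] if z is None else z])-g)).round(4), g.round(4), R.round(3).tolist()
def cream(c):
    h=cv2.cvtColor(c["img"],cv2.COLOR_RGB2HSV); return (h[...,0]>12)&(h[...,0]<32)&(h[...,1]>65)&(h[...,2]>120)
def black(c): return c["img"].max(2)<45
E
python3 - <<'E'
from h import *
for n in("top","scene"):
    c=dict(np.load(n+"0.npz"))
    print(n);
    print(*blobs(c,cream(c),.016,.02,.1),sep="\n"); print(*blobs(c,black(c),.018,.06,.1),sep="\n")
print(go(.5,.3,.2))
E
```

```text
top
(array([137., 473.]), array([-0.0214,  0.4409]), 39.8)
(array([205., 293.]), array([0.3912, 0.285 ]), 49.7)
(array([359., 261.]), array([ 0.458 , -0.0873]), 63.6)
(array([286., 261.]), array([0.4632, 0.089 ]), 78.0)
(array([249., 198.]), array([0.6209, 0.1772]), 75.0)
(array([287., 192.]), array([0.6308, 0.0828]), 75.2)
(array([326., 187.]), array([ 0.6406, -0.0115]), 75.0)
(array([364., 182.]), array([ 0.6509, -0.1061]), 75.1)
scene
(array([329., 222.]), array([0.4661, 0.0901]), 78.9)
(array([368., 337.]), array([ 0.6535, -0.1051]), 80.0)
(array([387., 295.]), array([ 0.6432, -0.011 ]), 79.4)
(array([404., 257.]), array([0.6334, 0.0835]), 79.3)
(array([419., 222.]), array([0.6237, 0.1779]), 78.6)
(array([-0.3513, -0.1591,  0.0412]), array([0.2338, 0.5791, 0.241 ]), [[-0.927, 0.374, -0.001], [0.374, 0.927, -0.001], [0.0, -0.001, -1.0]])
```

```bash
python3 - <<'E'
from h import *
for n,px in(("top",[(440,299),(205,293)]),("scene",[(175,339),(344,152),(281,285)])):
    c=dict(np.load(n+"0.npz")); m=cream(c)|(c["z_map"]<0)
    for u,v in px:
        w=np.zeros_like(m); w[v-28:v+28,u-28:u+28]=m[v-28:v+28,u-28:u+28]
        p=np.argwhere(w); q=np.array([ray(c,b,a,.014)[:2] for a,b in p],np.float32)
        print(n,(u,v),len(p),cv2.minEnclosingCircle(q))
E
python3 -m crank '[[0,0,-0.13,-0.04,-0.025,0,0.05],[0,0,-0.26,-0.08,-0.05,0,0.05],[0,0,-0.383,-0.12,-0.075,0,0.05],[0,0,-0.383,-0.16,-0.1,0,0.05],[0,0,-0.383,-0.16,-0.1,0,0.05]]' 10
python3 -c "
from h import *
print(go(.3925,.286,.15))"
```

```text
top (440, 299) 79 ((0.362061083316803, -0.27541103959083557), 0.017516106367111206)
top (205, 293) 241 ((0.3912478983402252, 0.2855101227760315), 0.024903029203414917)
scene (175, 339) 130 ((0.3651677966117859, -0.27405643463134766), 0.0191984623670578)
scene (344, 152) 185 ((0.3935530185699463, 0.2894521951675415), 0.025579392910003662)
scene (281, 285) 578 ((0.45999956130981445, -0.08524144440889359), 0.03223782777786255)
clock: 0.6
tcp_pos: [0.3471, 0.4231, 0.4043]
tool_rot: [-0.008, -3.141, 0.003]
contact_force: [-0.6, -0.8, 0.1]
opening: 0.0519
grasp_force: 0.0
(array([-0.0462, -0.1364,  0.0916]), array([0.347 , 0.4228, 0.2413]), [[-1.0, 0.005, -0.0], [0.005, 1.0, -0.002], [0.0, -0.002, -1.0]])
```

```bash
python3 -m crank '[[0,0,0,-0.015,-0.045,0.03,0.05],[0,0,0,-0.03,-0.09,0.06,0.05],[0,0,0,-0.046,-0.136,0.09,0.05],[0,0,0,-0.046,-0.136,0.13,0.05],[0,0,0,-0.046,-0.136,0.13,0.05]]'
python3 - <<'E'
from h import *
print(go(.3925,.2865,.042)[:2])
a=eyes.read_camera("scene")["img"][100:220,270:430]; b=eyes.read_camera("top")["img"][230:350,130:290]
cv2.imwrite("pics/a.png",cv2.resize(np.hstack([a,b])[:,:,::-1],(800,300)))
E
```

```text
clock: 1.1
tcp_pos: [0.3894, 0.2884, 0.2705]
tool_rot: [-0.005, -3.134, 0.009]
contact_force: [-0.1, -0.5, -0.6]
opening: 0.0502
grasp_force: 0.0
(array([-0.0049, -0.0007,  0.0654]), array([0.3881, 0.2876, 0.1075]))
```

View pics/a.png

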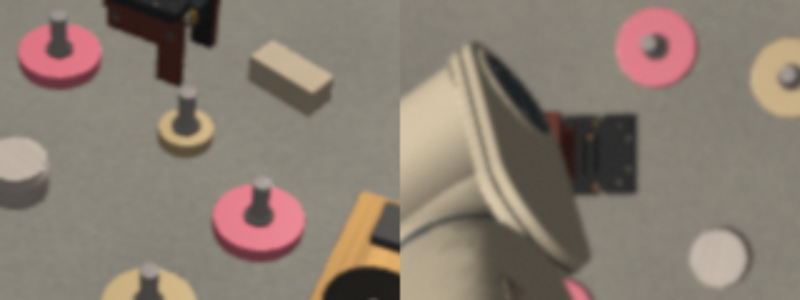

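```bash
python3 -m crank '[[0,0,0,0,0,0.03,0.05],[0,0,0,0,0,0.069,0.05],[0,0,0,0,0,0.069,0.05],[0,0,0,0,0,0.069,0.03],[0,0,0,0,0,0.069,0.005]]' 15
python3 -m crank '[[0,0,0,0,0,0,0.005],[0,0,0,0,0,0,0.005],[0,0,0,0,0,0,0.005],[0,0,0,0,0,0,0.005],[0,0,0,0,0,0,0.005]]' 15
python3 -c "
from h import *
print(go(.642,-.011,.19))"
```

```text
clock: 1.7
tcp_pos: [0.3915, 0.2921, 0.208]
tool_rot: [-0.0, 3.139, 0.003]
contact_force: [-0.5, -0.2, -0.2]
opening: 0.0374
grasp_force: 0.0
clock: 2.2
tcp_pos: [0.3911, 0.291, 0.2067]
tool_rot: [0.002, 3.14, 0.001]
contact_force: [-1.5, -0.9, 10.1]
opening: 0.0158
grasp_force: 15.0
(array([-0.2512, -0.3018, -0.1462]), array([0.3913, 0.2912, 0.0437]), [[-1.0, 0.001, 0.001], [0.001, 1.0, 0.001], [-0.001, 0.001, -1.0]])
```

```bash
python3 -m crank '[[0,0,0,0,0,-0.04,0.005],[0,0,0,0,0,-0.08,0.005],[0,0,0,-0.02,-0.03,-0.11,0.005],[0,0,0,-0.04,-0.06,-0.11,0.005],[0,0,0,-0.06,-0.09,-0.11,0.005]]'
python3 -m crank '[[0,0,0,-0.03,-0.036,0,0.005],[0,0,0,-0.06,-0.072,0,0.005],[0,0,0,-0.09,-0.108,0,0.005],[0,0,0,-0.12,-0.144,0,0.005],[0,0,0,-0.15,-0.18,0,0.005]]'
python3 -m crank '[[0,0,0,-0.02,-0.015,0,0.005],[0,0,0,-0.041,-0.032,0,0.005],[0,0,0,-0.041,-0.032,0,0.005],[0,0,0,-0.041,-0.032,0,0.005],[0,0,0,-0.041,-0.032,0,0.005]]'
python3 - <<'E'
from h import *
print(go(.642,-.011,.065)[:2])
c=eyes.read_camera("scene"); cv2.imwrite("pics/b.png",cv2.resize(c["img"][120:400,220:540,::-1],(640,560)))
E
```

```text
clock: 2.7
tcp_pos: [0.4514, 0.2, 0.3174]
tool_rot: [-0.0, 3.139, 0.002]
contact_force: [-0.3, 0.6, -0.9]
opening: 0.0161
grasp_force: 15.0
clock: 3.2
tcp_pos: [0.6014, 0.0188, 0.3159]
tool_rot: [-0.002, -3.141, -0.0]
contact_force: [0.9, 0.7, -0.9]
opening: 0.0155
grasp_force: 15.0
clock: 3.7
tcp_pos: [0.6406, -0.0108, 0.3154]
tool_rot: [-0.001, -3.14, -0.0]
contact_force: [0.1, 0.2, -0.6]
opening: 0.0155
grasp_force: 15.0
(array([-0.0017, -0.0003,  0.0874]), array([ 0.6404, -0.0107,  0.1524]))
```

View pics/b.png

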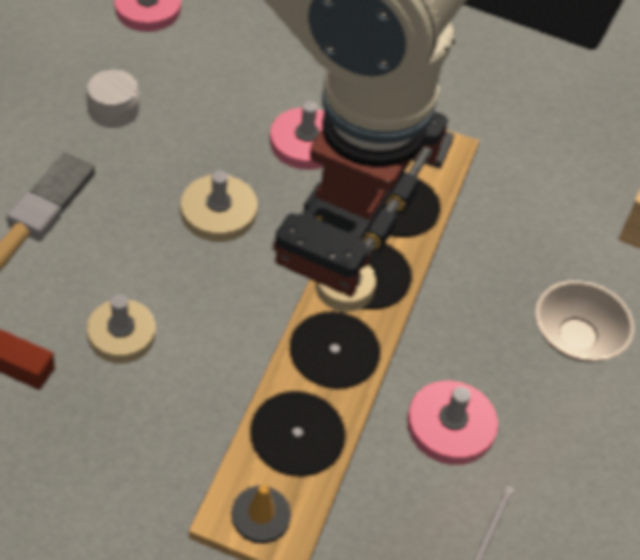

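```bash
python3 -m crank '[[0,0,0,-0.001,0,0.04,0.005],[0,0,0,-0.002,0,0.07,0.005],[0,0,0,-0.002,0,0.083,0.005],[0,0,0,-0.002,0,0.089,0.005],[0,0,0,-0.002,0,0.089,0.005]]'
python3 -m crank '[[0,0,0,0,0,0,0.005],[0,0,0,0,0,0,0.02],[0,0,0,0,0,0,0.04],[0,0,0,0,0,0,0.05],[0,0,0,0,0,0,0.05]]'
python3 -m crank '[[0,0,0,0,0,-0.03,0.05],[0,0,0,0,0,-0.07,0.05],[0,0,0,0.02,-0.01,-0.09,0.05],[0,0,0,0.05,-0.03,-0.09,0.05],[0,0,0,0.08,-0.05,-0.09,0.05]]'
python3 - <<'E'
from h import *
print(go(.459,-.0863,.1)[:2])
E
```

```text
clock: 4.25
tcp_pos: [0.6435, -0.011, 0.2267]
tool_rot: [-0.0, -3.141, -0.0]
contact_force: [-0.1, -0.3, 0.5]
opening: 0.0158
grasp_force: 15.0
clock: 4.75
tcp_pos: [0.6437, -0.0114, 0.2271]
tool_rot: [0.001, 3.141, -0.0]
contact_force: [-0.2, 0.3, -0.9]
opening: 0.0404
grasp_force: 0.0
clock: 5.25
tcp_pos: [0.5629, -0.0615, 0.3178]
tool_rot: [-0.0, 3.139, -0.001]
contact_force: [0.3, -0.3, -0.6]
opening: 0.0499
grasp_force: 0.0
(array([ 0.1045, -0.0247,  0.0546]), array([ 0.5633, -0.0616,  0.1548]))
```

```bash
python3 -m crank '[[0,0,0,0.04,-0.01,0.01,0.05],[0,0,0,0.08,-0.02,0.03,0.05],[0,0,0,0.103,-0.024,0.05,0.05],[0,0,0,0.103,-0.024,0.08,0.05],[0,0,0,0.103,-0.024,0.112,0.05]]'
python3 -m crank '[[0,0,0,0,0,0,0.05],[0,0,0,0,0,0,0.03],[0,0,0,0,0,0,0.01],[0,0,0,0,0,0,0.005],[0,0,0,0,0,0,0.005]]'
python3 -m crank '[[0,0,0,0,0,0,0.005],[0,0,0,0,0,0,0.005],[0,0,0,0,0,0,0.005],[0,0,0,0,0,0,0.005],[0,0,0,0,0,0,0.005]]'
python3 - <<'E'
from h import *
print(go(.632,.083,.155)[:2])
c=eyes.read_camera("scene"); cv2.imwrite("pics/c.png",cv2.resize(c["img"][120:400,220:540,::-1],(640,560)))
E
```

```text
clock: 5.75
tcp_pos: [0.4602, -0.0856, 0.2047]
tool_rot: [0.003, 3.139, -0.001]
contact_force: [0.8, -0.3, -0.3]
opening: 0.0501
grasp_force: 0.0
clock: 6.25
tcp_pos: [0.461, -0.0852, 0.2058]
tool_rot: [0.001, 3.139, -0.001]
contact_force: [-0.0, 0.9, 0.4]
opening: 0.0215
grasp_force: 0.0
clock: 6.75
tcp_pos: [0.4609, -0.0853, 0.2055]
tool_rot: [0.001, 3.14, -0.001]
contact_force: [-1.0, -0.9, 7.8]
opening: 0.0159
grasp_force: 15.0
(array([-0.1709,  0.1684, -0.1123]), array([ 0.4612, -0.0853,  0.0425]))
```

View pics/c.png

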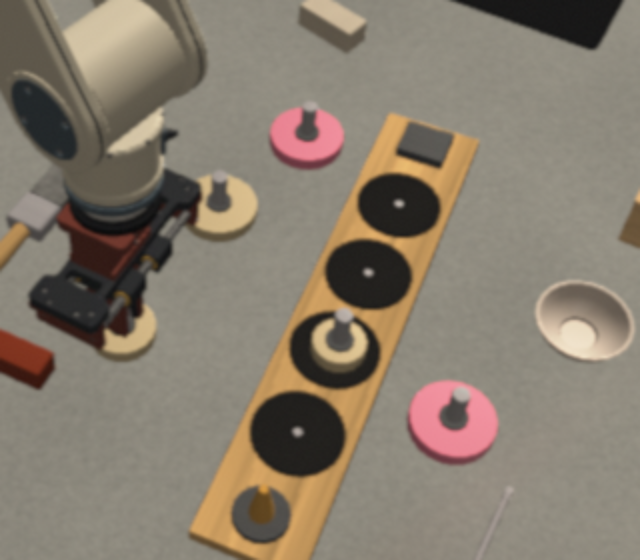

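The 50 mm wheel sits upright and centred on its pad at (338,345), and the 64 is gripped at (125,325).

```bash
python3 -m crank '[[0,0,0,0,0,-0.04,0.005],[0,0,0,0,0,-0.08,0.005],[0,0,0,-0.02,0.02,-0.112,0.005],[0,0,0,-0.05,0.05,-0.112,0.005],[0,0,0,-0.08,0.08,-0.112,0.005]]'
python3 -m crank '[[0,0,0,-0.03,0.03,0,0.005],[0,0,0,-0.06,0.06,0,0.005],[0,0,0,-0.091,0.088,0,0.005],[0,0,0,-0.091,0.088,0,0.005],[0,0,0,-0.091,0.088,0,0.005]]'
python3 - <<'E'
from h import *
print(go(.633,.083,.0622)[:2])
E
```

```text
clock: 7.3
tcp_pos: [0.5414, -0.0046, 0.3185]
tool_rot: [0.003, 3.139, -0.0]
contact_force: [0.3, -0.3, -0.7]
opening: 0.0155
grasp_force: 15.0
clock: 7.8
tcp_pos: [0.6314, 0.0832, 0.3161]
tool_rot: [0.001, -3.14, 0.0]
contact_force: [-0.5, -0.7, -1.4]
opening: 0.0159
grasp_force: 15.0
(array([-0.0019, -0.0002,  0.0909]), array([0.6312, 0.0832, 0.1531]))
```

```bash
python3 -m crank '[[0,0,0,-0.001,0,0.04,0.005],[0,0,0,-0.001,0,0.07,0.005],[0,0,0,-0.001,0,0.085,0.005],[0,0,0,-0.001,0,0.091,0.005],[0,0,0,-0.001,0,0.091,0.005]]'
python3 -m crank '[[0,0,0,0,0,0,0.005],[0,0,0,0,0,0,0.02],[0,0,0,0,0,0,0.04],[0,0,0,0,0,0,0.05],[0,0,0,0,0,0,0.05]]'
python3 -m crank '[[0,0,0,0,0,-0.03,0.05],[0,0,0,0,0,-0.07,0.05],[0,0,0,0.02,0,-0.092,0.05],[0,0,0,0.05,0,-0.092,0.05],[0,0,0,0.08,0,-0.092,0.05]]'
python3 - <<'E'
from h import *
print(go(.466,.0905,.0425)[:2])
E
```

```text
clock: 8.3
tcp_pos: [0.6323, 0.0821, 0.2255]
tool_rot: [-0.002, -3.141, 0.0]
contact_force: [-0.6, -0.0, -2.1]
opening: 0.0157
grasp_force: 15.0
clock: 8.8
tcp_pos: [0.6328, 0.0827, 0.2262]
tool_rot: [0.001, 3.141, 0.0]
contact_force: [-0.5, -0.1, 1.0]
opening: 0.0407
grasp_force: 0.0
clock: 9.3
tcp_pos: [0.552, 0.0827, 0.3188]
tool_rot: [0.001, 3.139, 0.0]
contact_force: [0.3, 0.5, -0.4]
opening: 0.0504
grasp_force: 0.0
(array([0.0867, 0.0076, 0.1131]), array([0.5524, 0.0828, 0.1558]))
```

```bash
python3 -m crank '[[0,0,0,0.04,0.004,0.01,0.05],[0,0,0,0.07,0.0075,0.025,0.05],[0,0,0,0.087,0.0075,0.05,0.05],[0,0,0,0.087,0.0075,0.08,0.05],[0,0,0,0.087,0.0075,0.113,0.05]]'
python3 -m crank '[[0,0,0,0,0,0,0.05],[0,0,0,0,0,0,0.03],[0,0,0,0,0,0,0.01],[0,0,0,0,0,0,0.005],[0,0,0,0,0,0,0.005]]'
python3 -m crank '[[0,0,0,0,0,0,0.005],[0,0,0,0,0,0,0.005],[0,0,0,0,0,0,0.005],[0,0,0,0,0,-0.02,0.005],[0,0,0,0,0,-0.05,0.005]]'
python3 -m crank '[[0,0,0,0,0,-0.03,0.005],[0,0,0,0,0,-0.062,0.005],[0,0,0,-0.03,0.02,-0.062,0.005],[0,0,0,-0.06,0.04,-0.062,0.005],[0,0,0,-0.09,0.06,-0.062,0.005]]'
python3 - <<'E'
from h import *
print(go(.623,.1775,.155)[:2])
c=eyes.read_camera("scene"); cv2.imwrite("pics/d.png",cv2.resize(c["img"][120:400,220:540,::-1],(640,560)))
E
```

```text
clock: 9.8
tcp_pos: [0.4656, 0.0905, 0.2047]
tool_rot: [0.001, 3.139, 0.001]
contact_force: [-0.1, -0.4, -1.2]
opening: 0.0497
grasp_force: 0.0
clock: 10.3
tcp_pos: [0.4661, 0.0904, 0.2059]
tool_rot: [0.001, 3.139, 0.001]
contact_force: [0.3, -0.6, 0.2]
opening: 0.0214
grasp_force: 0.0
clock: 10.8
tcp_pos: [0.4648, 0.0901, 0.2541]
tool_rot: [-0.001, -3.138, 0.001]
contact_force: [0.1, 0.1, -2.1]
opening: 0.0156
grasp_force: 15.0
clock: 11.3
tcp_pos: [0.5564, 0.1508, 0.3174]
tool_rot: [0.002, 3.141, 0.0]
contact_force: [-0.3, 1.0, -1.8]
opening: 0.0159
grasp_force: 15.0
(array([-0.0664,  0.0267, -0.0005]), array([0.5566, 0.1508, 0.1544]))
```

View pics/d.png

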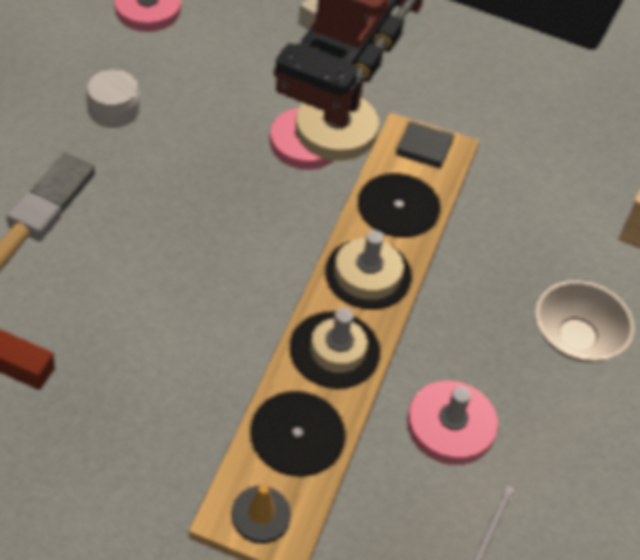

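The 64 and 50 are placed, at (370,265) and (338,345), and the 78 is held level.

```bash
python3 -m crank '[[0,0,0,-0.035,0.015,0,0.005],[0,0,0,-0.066,0.027,0,0.005],[0,0,0,-0.066,0.027,0.03,0.005],[0,0,0,-0.066,0.027,0.06,0.005],[0,0,0,-0.066,0.027,0.075,0.005]]'
python3 -m crank '[[0,0,0,0,0,0.009,0.005],[0,0,0,0,0,0.017,0.005],[0,0,0,0,0,0.017,0.005],[0,0,0,0,0,0.017,0.02],[0,0,0,0,0,0.017,0.04]]'
python3 -m crank '[[0,0,0,0,0,0,0.05],[0,0,0,0,0,0,0.05],[0,0,0,0,0,-0.03,0.05],[0,0,0,0,0,-0.07,0.05],[0,0,0,0.03,-0.03,-0.1,0.05]]'
python3 - <<'E'
from h import *
print(go(.365,-.2743,.15)[:2])
E
```

```text
clock: 11.85
tcp_pos: [0.6205, 0.1768, 0.2388]
tool_rot: [-0.001, -3.137, 0.002]
contact_force: [0.4, -0.1, -2.4]
opening: 0.0159
grasp_force: 15.0
clock: 12.35
tcp_pos: [0.6223, 0.1773, 0.226]
tool_rot: [0.001, 3.139, 0.001]
contact_force: [0.2, 0.1, -0.5]
opening: 0.0252
grasp_force: 0.0
clock: 12.85
tcp_pos: [0.5954, 0.1502, 0.3264]
tool_rot: [-0.002, 3.135, 0.003]
contact_force: [1.1, -0.8, 0.3]
opening: 0.0499
grasp_force: 0.0
(array([ 0.2321, -0.4245,  0.0111]), array([0.5964, 0.1505, 0.1634]))
```

```bash
python3 -m crank '[[0,0,0,0.02,-0.036,0,0.05],[0,0,0,0.04,-0.072,0,0.05],[0,0,0,0.06,-0.108,0,0.05],[0,0,0,0.08,-0.144,0,0.05],[0,0,0,0.1,-0.18,0,0.05]]'
python3 -m crank '[[0,0,0,0.02,-0.036,0,0.05],[0,0,0,0.04,-0.072,0,0.05],[0,0,0,0.06,-0.108,0,0.05],[0,0,0,0.08,-0.144,0,0.05],[0,0,0,0.1,-0.18,0,0.05]]'
python3 -m crank '[[0,0,0,0.015,-0.03,0,0.05],[0,0,0,0.032,-0.0645,0.02,0.05],[0,0,0,0.032,-0.0645,0.05,0.05],[0,0,0,0.032,-0.0645,0.05,0.05],[0,0,0,0.032,-0.0645,0.05,0.05]]'
python3 - <<'E'
from h import *
print(go(.365,-.2743,.0425)[:2])
c=eyes.read_camera("scene"); d=eyes.read_camera("top")
cv2.imwrite("pics/e.png",cv2.resize(np.hstack([c["img"][250:400,90:270],d["img"][230:380,360:540]])[:,:,::-1],(792,330)))
E
```

```text
clock: 13.35
tcp_pos: [0.4917, -0.0328, 0.324]
tool_rot: [0.001, 3.141, -0.0]
contact_force: [1.4, 0.3, -1.3]
opening: 0.0501
grasp_force: 0.0
clock: 13.85
tcp_pos: [0.3916, -0.2128, 0.324]
tool_rot: [0.001, 3.141, -0.001]
contact_force: [0.4, -1.2, -0.8]
opening: 0.0499
grasp_force: 0.0
clock: 14.35
tcp_pos: [0.3604, -0.2758, 0.2737]
tool_rot: [-0.001, -3.14, -0.002]
contact_force: [-0.5, -0.1, 0.3]
opening: 0.0501
grasp_force: 0.0
(array([-0.0048,  0.0013,  0.0682]), array([ 0.3603, -0.2756,  0.1107]))
```

View pics/e.png

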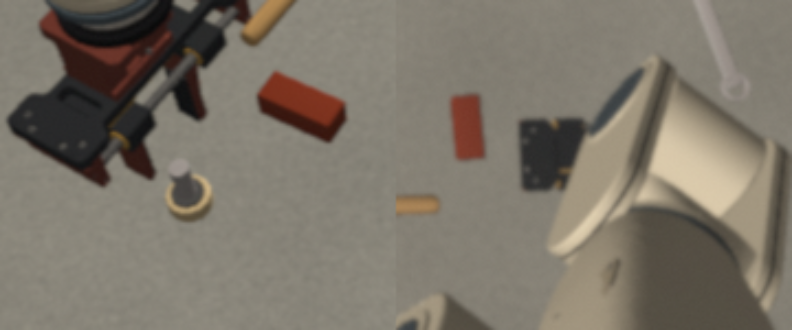

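The fingers stand above the 36 mm wheel (its stem at (180,170) in the crop). The red block is clear of them.

```bash
python3 -m crank '[[0,0,0,-0.004,0.001,0.03,0.05],[0,0,0,-0.004,0.001,0.055,0.05],[0,0,0,-0.004,0.001,0.068,0.05],[0,0,0,-0.004,0.001,0.068,0.05],[0,0,0,-0.004,0.001,0.068,0.03]]'
python3 -m crank '[[0,0,0,0,0,0,0.01],[0,0,0,0,0,0,0.005],[0,0,0,0,0,0,0.005],[0,0,0,0,0,0,0.005],[0,0,0,0,0,0,0.005]]'
python3 -m crank '[[0,0,0,0,0,0,0.005],[0,0,0,0,0,0,0.005],[0,0,0,0,0,-0.03,0.005],[0,0,0,0,0,-0.07,0.005],[0,0,0,0,0,-0.112,0.005]]'
python3 - <<'E'
from h import *
print(go(.653,-.1055,.155)[:2])
E
```

```text
clock: 14.95
tcp_pos: [0.3649, -0.2749, 0.2063]
tool_rot: [0.0, 3.141, -0.001]
contact_force: [0.9, 0.5, -0.5]
opening: 0.0451
grasp_force: 0.0
clock: 15.45
tcp_pos: [0.3646, -0.2752, 0.206]
tool_rot: [0.001, 3.141, -0.001]
contact_force: [-0.4, 0.5, 6.0]
opening: 0.0155
grasp_force: 15.0
clock: 15.95
tcp_pos: [0.364, -0.2747, 0.3181]
tool_rot: [-0.001, -3.14, -0.002]
contact_force: [0.4, -1.2, -1.0]
opening: 0.0158
grasp_force: 15.0
(array([-2.891e-01,  1.692e-01, -2.000e-04]), array([ 0.3637, -0.2744,  0.1551]))
```

```bash
python3 -m crank '[[0,0,0,-0.04,0.024,0,0.005],[0,0,0,-0.08,0.047,0,0.005],[0,0,0,-0.12,0.07,0,0.005],[0,0,0,-0.16,0.094,0,0.005],[0,0,0,-0.2,0.117,0,0.005]]'
python3 -m crank '[[0,0,0,-0.03,0.018,0,0.005],[0,0,0,-0.06,0.035,0,0.005],[0,0,0,-0.089,0.052,0,0.005],[0,0,0,-0.089,0.052,0.03,0.005],[0,0,0,-0.089,0.052,0.06,0.005]]'
python3 - <<'E'
from h import *
print(go(.653,-.1055,.062)[:2])
E
```

```text
clock: 16.45
tcp_pos: [0.5659, -0.1568, 0.3174]
tool_rot: [-0.001, -3.141, -0.0]
contact_force: [0.2, -0.8, -1.6]
opening: 0.0158
grasp_force: 15.0
clock: 16.95
tcp_pos: [0.6546, -0.1054, 0.2573]
tool_rot: [-0.001, 3.139, -0.001]
contact_force: [0.1, 0.4, -1.6]
opening: 0.0155
grasp_force: 15.0
(array([ 0.002 , -0.0001,  0.0323]), array([ 0.655 , -0.1054,  0.0943]))
```

```bash
python3 -m crank '[[0,0,0,0.001,0,0.015,0.005],[0,0,0,0.001,0,0.026,0.005],[0,0,0,0.001,0,0.032,0.005],[0,0,0,0.001,0,0.032,0.005],[0,0,0,0.001,0,0.032,0.005]]'
python3 -m crank '[[0,0,0,0,0,0,0.02],[0,0,0,0,0,0,0.04],[0,0,0,0,0,0,0.05],[0,0,0,0,0,0,0.05],[0,0,0,0,0,0,0.05]]'
python3 -m crank '[[0,0,0,0,0,-0.03,0.05],[0,0,0,0,0,-0.07,0.05],[0,0,0,0.03,0,-0.11,0.05],[0,0,0,0.07,0,-0.13,0.05],[0,0,0,0.11,0,-0.15,0.05]]'
python3 -m crank '[[0,0,0,0.04,-0.02,0,0.05],[0,0,0,0.08,-0.04,0,0.05],[0,0,0,0.12,-0.06,0,0.05],[0,0,0,0.16,-0.08,0,0.05],[0,0,0,0.2,-0.1,0,0.05]]'
python3 - <<'E'
from h import *
c=eyes.read_camera("scene"); cv2.imwrite("pics/f.png",c["img"][:,:,::-1])
print(*blobs(c,cream(c),.034,.02,.1),sep="\n")
d=eyes.read_camera("top")
print(*blobs(d,cream(d),.034,.02,.1),sep="\n")
E
```

```text
clock: 17.45
tcp_pos: [0.653, -0.1065, 0.2265]
tool_rot: [0.002, 3.14, -0.0]
contact_force: [0.2, 1.1, -0.0]
opening: 0.0154
grasp_force: 15.0
clock: 17.95
tcp_pos: [0.6526, -0.1062, 0.2257]
tool_rot: [0.001, 3.141, -0.0]
contact_force: [0.1, -0.6, 0.4]
opening: 0.048
grasp_force: 0.0
clock: 18.45
tcp_pos: [0.5415, -0.106, 0.3769]
tool_rot: [0.001, 3.14, -0.001]
contact_force: [0.3, -0.5, 0.3]
opening: 0.0501
grasp_force: 0.0
clock: 18.95
tcp_pos: [0.3409, -0.2063, 0.3757]
tool_rot: [0.0, 3.141, -0.001]
contact_force: [0.3, -0.8, 0.1]
opening: 0.0507
grasp_force: 0.0
(array([232.,  62.]), array([0.0073, 0.4107]), 39.6)
(array([138., 473.]), array([-0.0157,  0.4343]), 39.2)
```

View pics/f.png

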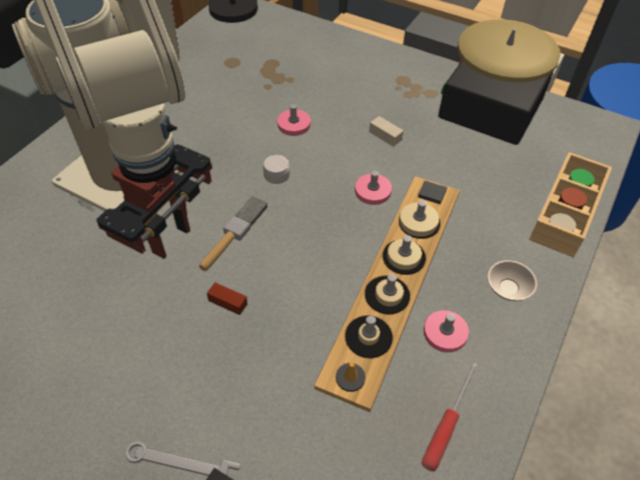

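All four wheels stand upright on their pads, in order from the spindle: 36 at (369,335), 50 at (390,292), 64 at (405,255) and 78 at (420,218). A numeric check of the centring before I hand in:

```bash
python3 - <<'E'
from h import *
P={36:(.652,-.1056),50:(.642,-.011),64:(.632,.083),78:(.622,.1775)}
for n in("scene","top"):
    c=eyes.read_camera(n); m=cream(c)
    for k,(x,y) in P.items():
        q=np.array([ray(c,b,a,.034)[:2] for a,b in np.argwhere(m)],np.float32)
        q=q[np.linalg.norm(q-[x,y],axis=1)<.042]
        # drop stray wood pixels
        print(n,k,len(q),[np.round(np.subtract(np.median(q,0),(x,y))*1000,1)],np.round(2000*np.percentile(np.linalg.norm(q-np.median(q,0),axis=1),95)))
E
```

```text
scene 36 382 [array([-7.7, 15.1])] 81.0
scene 50 572 [array([0.7, 7.6])] 80.0
scene 64 745 [array([2.6, 2.9])] 81.0
scene 78 828 [array([ 3.3, -2.9])] 85.0
top 36 163 [array([7.3, 1.6])] 82.0
top 50 327 [array([7.4, 1.6])] 75.0
top 64 539 [array([0.9, 1.1])] 80.0
top 78 828 [array([-0.1, -0.2])] 82.0
```

Wood pixels spoil this reading for the small wheels, so I'm repeating it with tighter windows.

```bash
python3 - <<'E'
from h import *
P={36:(.652,-.1056),50:(.642,-.011),64:(.632,.083),78:(.622,.1775)}
for n in("scene","top"):
    c=eyes.read_camera(n); m=cream(c)
    q0=np.array([ray(c,b,a,.034)[:2] for a,b in np.argwhere(m)],np.float32)
    for k,(x,y) in P.items():
        q=q0[np.linalg.norm(q0-[x,y],axis=1)<min(k/2000+.007,.04)]
        (a,b),r=cv2.minEnclosingCircle(q); print(n,k,len(q),round((a-x)*1000,1),round((b-y)*1000,1),round(2000*r))
E
```

```text
scene 36 138 1.3 0.3 36
scene 50 352 -0.2 3.1 60
scene 64 669 -2.4 5.1 76
scene 78 784 -0.3 0.5 80
top 36 78 -2.7 -0.5 36
top 50 247 1.6 0.0 51
top 64 481 3.1 1.3 74
top 78 749 0.0 0.1 80
```

All four read within about 5 mm of their pad centres, so I'm handing in.

```bash
python3 -c "
from bench import env
print(env.job_done())"
```

```text
the job is handed in; nothing more can be done
None
```

I put the four wheels on their pads in size order (36, 50, 64, 78 mm from the spindle), upright and let go, and handed the job in at about 19 s on the robot's clock. The cameras put each within about 5 mm of its pad's centre, though stray wood pixels make the 64 mm (and partly the 50 mm) reading rough; the hand-in call returned no verdict.

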